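# Clamp a turned spindle in the painting cradle

### The arm

A 6-joint arm with a two-finger parallel gripper is mounted at the origin on the work surface. World frame = base frame: x ahead of the robot, y to its left, z up, the work surface at z = 0. Lengths are in m, angles in rad, forces in N, time in s.
With the tool pointing down it reaches from about 0.4 to 0.825 m from the base axis. Payload 7 kg.
Tool frame: the origin (TCP) lies at the very end of the fingers, on their centre line; the grasp point (between the pads) lies 19 mm behind it; z points along the fingers, y is the line along which they close (so a half turn about z gives the same grasp; the last joint's range is limited). The gripper opens to 88 mm and grips with 3 to 60 N. Pads are 19 mm wide; open, the fingers measure 130 mm over their backs; the gripper's body (78 mm by 193 mm) begins 47 mm behind the grasp point.
Start: joints at [1.395, 0.359, 0.012, 0, -1.224, -0.288], TCP at [0.302, 0.604, 0.227] pointing down, gripper open.
Joint ranges: [-3.07, 3.07], [-1.43, 2.12], [-1.02, 1.25], [-3.03, 1.67], [-3.05, -0], [-3.03, 3.03]. Speed limits (rad/s): [2.39, 2.39, 3.01, 3.14, 3.14, 3.14].

### API

Orientations are given as [roll, pitch, yaw] about the fixed x, y, z axes, in that order (R = Rz(yaw) Ry(pitch) Rx(roll)).
In Python, from station import arm, grab_frame gives the robot as it stands.
- The arm moves only by the tool jog_arm, never from a script. Its argument "deltas" is a list that holds one entry, the list of rows, each a list of 4 numbers: the shift along the tool's x, y, z in units of 60 mm (1.0 is 60 mm), then the turn about the tool's z in units of 5 degrees (1.0 is 5 degrees). A call has 1 to 8 rows; each row is the pose to reach, as a shift and turn from the pose commanded when the call began, along the tool's axes at that moment; what a row does not reach only later rows make up. A row lasts 1/8 s, in which the tool goes at most 62.5 mm and 10.7 degrees, less where a joint would pass 70% of its speed; a pose out of reach is approached as far as the arm can. A call with a gripper value outside its range is refused whole. "grip" is the finger opening in mm, from 0 to 87.6, set as the call begins (left out, the last holds). The fingers move at their own pace and stop on an object; "squeeze" is the grip in N (left out, the last holds). Time passes only in rows, so rows that repeat a pose let the fingers close. It gives the time, the measured TCP pose, the force, the opening and the grip force at its end, in the units of the state.
- arm.get_state(): the state, without advancing time (a new reading comes with each control period).
- grab_frame(name): name is "scene" or "top" or "wrist"; returns a dict with "img" (480x640x3 uint8, red, green, blue), "vfov" (degrees; the focal length in pixels is half the picture's height over the tangent of half this angle, whatever the lens; pixels are square), "cx", "cy" (the principal point, pixels), "dist_coeffs" ([k1, k2, p1, p2, k3] as OpenCV has them; the pictures are not rectified), "xyz" and "rotation" of the camera in the world. Camera axes: x right, y down, z forward; pixel columns grow to the right and rows downward; lengths in m; the calibration is good to about 2 mm. A picture is of the moment at which its call begins. There is no depth.
- arm.job_done(): hands the job in; it is judged then, once.
The state is a dict: "t": time; "q": joint angles; "qd": joint speeds; "joint_efforts": joint torques, N m; "eef_pos": TCP position; "ee_rot": TCP orientation; "force": force on the tool from outside, world axes, zero at the start; "moment": the same for the moment, N m; "width": finger opening in m; "gripper_force": force on a finger pad.
Only numpy, scipy, OpenCV 4.12 (cv2) and the standard library are available. Lean on these libraries where they do the work, as an engineer would, in place of code of your own. Each camera call takes 0.05 s, during which the arm holds its last target. There are 200 camera calls.

### The job

Get the wooden spindle ready for painting: take it from its rest and lay it (do not drop it) in the V of the painting cradle, necked end towards the end stop, and slide it along until its end pushes lightly but surely against the stop. Then swing the clamp strap over and push its ball knob down until the rubber pad bears on the spindle's neck with about 10 N, and let go, so that the strap is left gripping the neck and the spindle stays home against the stop. The wood is soft, so neither the stop nor the pad may ever press on it with more than 20 N; leave the jar, bottle, brush and dish where they are.

Things in the scene. Friction and masses are not known exactly. Their poses are not given: they have to be found in the camera images.
- cradle: Fixed plywood cradle, base 170 x 280 x 12 mm, with two wooden 90-degree V saddles 20 mm long at y -85 and +107; the V runs along y. Origin: centre of the underside, z up. A seated spindle's axis is at x 0, z 55. Saddle edges: z 53, x -23 and +23; between the saddles it is free down to z 12. Two uprights at x +55, y 66 and 94, 98 mm high, carry the strap's hinge.
- stop_mid (a point): Middle setting of the wooden end stop (56 x 14 x 62 mm, top 74 mm above the table, held by a black thumb nut): cradle x 0, y +120, z 43, centre of the face that looks along -y. The stop itself (stop_c0, its centre 7 mm behind its face) is set and locked anew each time up to 4.5 mm nearer or farther along y and is not measured: feel for it.
- spindle: Loose turned wooden spindle lying level, 240 mm long, 34 mm diameter, about 150 g. Origin on its axis at mid length, y axis along it towards the necked end (it may roll about y). Neck: a groove 28 mm wide, 24 mm diameter, centred at y +80; the end at y +120 goes against the stop. Grip it across near y -10. When home its origin is within 5 mm of above the cradle's.
- spindle_neck (a point): Point on the spindle's axis at the middle of the neck (y = +80).
- spindle_end (a point): Centre of the spindle's end face on the neck's side (y = +120).
- rest: Fixed low wooden rest on the table, base 90 x 160 x 10 mm, two V saddles (14 mm long, at y = -52 and +52) along its y axis; origin: centre of the underside. The spindle starts in it with its axis 42 mm above the table, origin about above the rest's origin, both y axes the same way.
- strap (a joint): Hinge angle of the strap (rad): 0 = level across the V, ball towards the cradle's -x; grows as it opens; 1.57 = upright, more leans back to +x; range -0.2 to 2.1, starts at 1.6 to 2.0. The hinge is stiff and stays where left: 3 to 5 N at the ball turns it; let go after pressing, it holds up to about 9 N at the pad.
- strap_hinge (a point): The strap's hinge axis (parallel to the cradle's y), at cradle x = +55, y = +80, 88 mm above the table.
- strap_ball (a point): Centre of the black ball knob, 24 mm diameter, on the strap's free end, 100 mm from the hinge axis. The strap is an aluminium bar 14 mm wide, 6 mm thick; with the strap level the ball is at cradle x = -45, y = +80, 88 mm above the table.
- pad_mid (a point): Middle setting of the rubber pad's pressing face, 55 mm from the hinge axis and 21 mm below the strap's middle line. The pad (pad_c0, 16 x 12 x 7 mm) is on a screw, set anew up to 4 mm longer or shorter, unmeasured: it meets the neck at a strap angle of -0.08 to +0.08. Sprung 12 N per mm, 6 mm at most. Pad force is about 1.8 x (push on the ball - 4 N): 9 N on the ball gives about 9 N.
- jar: White lidded paint jar, 56 mm diameter, 62 mm high; bystander; origin under its centre.
- bottle: White paint bottle, 40 mm diameter, 100 mm high; bystander; origin under its centre.
- brush: Paint brush lying to the right of the work; bystander.
- dish: White shallow dish, 120 mm diameter; bystander; origin under its centre.
There are look-alikes about, which are no part of the job. Leave any purple or turquoise look-alike of the spindle alone.

How it is judged:
By the outcome, as a careful person would: the job done as asked, in the order asked, and still so for the second after the job is handed in, with the robot touching nothing.
It also fails if it takes over 72 s, if anything falls off the work surface, if the arm or the gripper's body presses on something with over 40 N, if the wrist force passes 120 N, or if a joint passes its speed limit or range.

## Working session

There is one attempt and no reset: what is moved stays moved. The work goes in short steps, Python scripts to look and compute and a tool call to move; the robot and the scene stay as the last step left them, time stands still between calls to the robot, and variables do not carry over. Pictures are saved under pics/ and viewed, at most 10 in all, crops included, and the job is handed in when it is done.

Besides the shell and the picture viewer there is one more tool, called after "Emit:" by a JSON object that holds its "op" and its "data", one argument or row to a line. jog_arm: Moves the arm, as the interface text tells. Its arguments: {"type":"object","properties":{"deltas":{"type":"array"},"grip":{"type":"number"},"squeeze":{"type":"number"}},"required":["deltas"]}

```bash
ls; mkdir -p pics
cat > h.py <<'E'
import numpy as np, cv2, json
from station import arm, grab_frame
from scipy.spatial.transform import Rotation as Rn
def cam(f):
    fl=240/np.tan(np.radians(f["vfov"])/2)
    K=np.array([[fl,0,f["cx"]],[0,fl,f["cy"]],[0,0,1.]])
    R=np.array(f["rotation"],float)
    if R.shape!=(3,3): R=Rn.from_euler('xyz',R).as_matrix()
    return K,np.array(f["dist_coeffs"],float),R,np.array(f["xyz"],float)
def ray(f,px):
    K,d,R,o=cam(f)
    n=cv2.undistortPoints(np.array(px,float).reshape(-1,1,2),K,d).reshape(-1,2)
    v=(R@np.c_[n,np.ones(len(n))].T).T
    return o,v/np.linalg.norm(v,axis=1)[:,None]
def atz(f,px,z):
    o,v=ray(f,px); return o+v*((z-o[2])/v[:,2])[:,None]
def tri(fs,pxs):
    A=np.zeros((3,3));b=np.zeros(3)
    for f,p in zip(fs,pxs):
        o,v=ray(f,p);v=v[0];M=np.eye(3)-np.outer(v,v);A+=M;b+=M@o
    X=np.linalg.solve(A,b)
    return X,[np.linalg.norm(np.cross(X-ray(f,p)[0],ray(f,p)[1][0])) for f,p in zip(fs,pxs)]
def proj(f,P):
    K,d,R,o=cam(f); P=np.atleast_2d(P)
    return cv2.projectPoints(P,cv2.Rodrigues(R.T)[0],-R.T@o,K,d)[0].reshape(-1,2)
def save(f,n): 
    cv2.imwrite(f"pics/{n}.png",f["img"][:,:,::-1]); g={k:(np.array(v).tolist()) for k,v in f.items() if k!="img"}; json.dump(g,open(f"pics/{n}.json","w"))
def load(n):
    f=json.load(open(f"pics/{n}.json")); f["img"]=cv2.imread(f"pics/{n}.png")[:,:,::-1]; return f
E
python3 - <<'E'
from h import *
for n in("scene","top","wrist"):
    f=grab_frame(n);save(f,n+"0");print(n,{k:np.round(v,3).tolist() for k,v in f.items() if k!="img"})
print(arm.get_state())
E
```

```text
pics
scene {'vfov': 53.052, 'cx': 316.01, 'cy': 243.52, 'dist_coeffs': [0.036, 0.0, 0.0, 0.0, 0.0], 'xyz': [1.353, 0.204, 0.851], 'rotation': [-2.313, -0.016, 1.8]}
top {'vfov': 53.283, 'cx': 315.408, 'cy': 240.282, 'dist_coeffs': [-0.043, 0.0, 0.0, 0.0, 0.0], 'xyz': [0.372, 0.004, 1.358], 'rotation': [-3.013, 0.003, -1.546]}
wrist {'vfov': 62.717, 'cx': 317.115, 'cy': 232.858, 'dist_coeffs': [-0.085, 0.0, 0.0, 0.0, 0.0], 'xyz': [0.365, 0.571, 0.383], 'rotation': [2.875, -0.001, -2.034]}
{'t': 0.15, 'q': array([ 1.39512762e+00,  3.59243070e-01,  1.12780876e-02, -2.83631015e-04,
       -1.22409912e+00, -2.88095254e-01]), 'qd': array([ 0.0002003 , -0.00218407,  0.00403324,  0.00061101, -0.00041342,
       -0.00019188]), 'joint_efforts': array([-1.28342053e-03, -5.83272815e+01,  2.93290097e+01,  7.00125173e+00,
        8.83933157e-03, -9.80806203e-05]), 'eef_pos': array([0.30179139, 0.60336268, 0.2258231 ]), 'ee_rot': array([ 3.14030136e+00, -1.04568633e-04, -4.63860433e-01]), 'force': array([-0.1310215 , -0.13994188, -0.75156597]), 'moment': array([-0.0109894 , -0.00069064, -0.00844631]), 'gripper_force': 0.0, 'width': 0.08760476954467113}
```

View pics/top0.png

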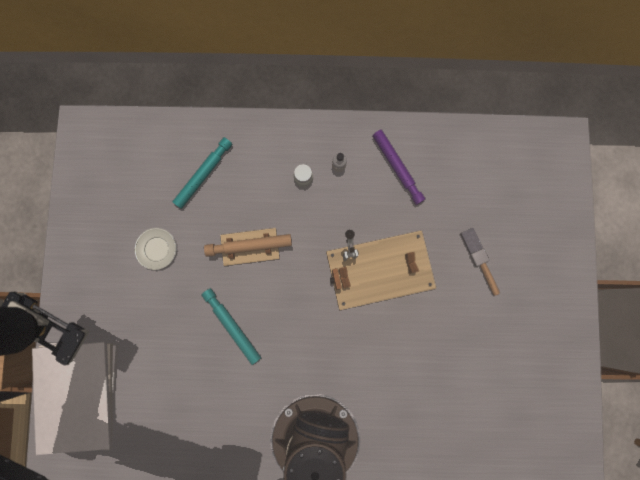

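View pics/scene0.png

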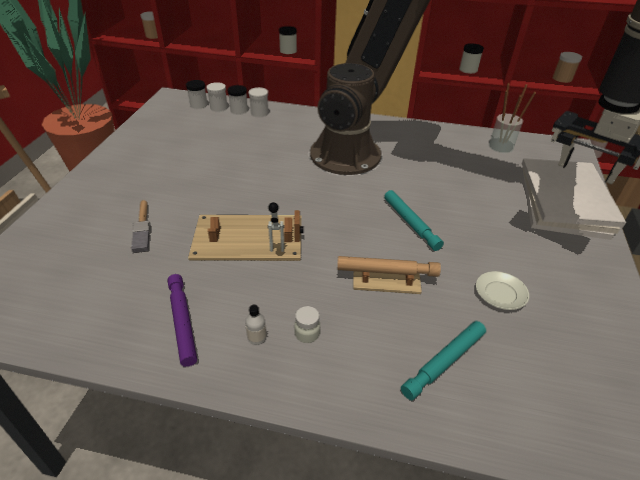

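Top picture: the wooden spindle lies in its rest, body end near (290,241), necked end near (207,250). The cradle is centred at about (381,270), with the stop at its left end (337,281) and the strap upright with the ball at (350,235). Candidates are brown wood (248,246), turquoise (203,173) and (231,327), and purple (398,167). Only the brown one is wooden and lies in a rest. I'll confirm that in one enlarged crop, top and scene views together.

Run:
```python
from h import *
a=load("top0")["img"][220:312,195:440]; b=load("scene0")["img"][195:297,180:450]
a=cv2.resize(a,(800,300),interpolation=cv2.INTER_CUBIC); b=cv2.resize(b,(800,300),interpolation=cv2.INTER_CUBIC)
cv2.imwrite("pics/c1.png",np.vstack([a,b])[:,:,::-1])
f=load("top0")
print(atz(f,[[290,241],[207,250]],.042)); print(atz(f,[[327,250],[423,233],[435,289],[342,308]],.012))
s=load("scene0"); 
for p,q in(((350,235),(273,208)),((205,250),(438,270)),((290,241),(340,266))): print(tri([f,s],[p,q]))
```

```text
[[0.53805686 0.08272875 0.042     ]
 [0.50716624 0.31233498 0.042     ]]
[[ 0.51879083 -0.02099428  0.012     ]
 [ 0.57420157 -0.29322173  0.012     ]
 [ 0.41618087 -0.3265695   0.012     ]
 [ 0.35719313 -0.06642837  0.012     ]]
(array([ 0.53995063, -0.07418265,  0.17501965]), [np.float64(0.0003528778609771161), np.float64(0.0003528778609771608)])
(array([0.50730126, 0.31768932, 0.03975902]), [np.float64(0.000738339927881966), np.float64(0.0007383399278820477)])
(array([0.53948731, 0.08562171, 0.02785703]), [np.float64(0.002079574397473157), np.float64(0.0020795743974731415)])
```

View pics/c1.png

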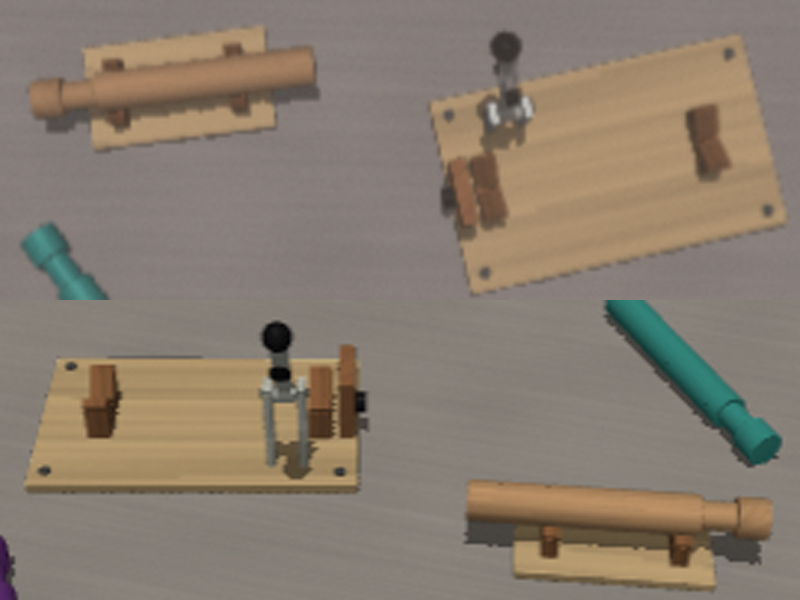

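The crop confirms it: the brown wooden spindle has its neck towards +y, and the cradle's stop and strap are at its +y end. Now I'll move the wrist camera over the spindle.

Emit:
{"op": "jog_arm", "data": {
  "deltas": [
    [[0.8,0.56,0,1.4],[1.6,1.12,0,2.8],[2.4,1.68,0,4.2],[3.2,2.24,0,5.6],[4.0,2.8,0,7.0],[4.8,3.36,0,8.4],[5.6,3.92,0,9.8],[6.33,4.47,0,11.15]]
  ]
}}

```text
t: 1.15
eef_pos: [0.5222, 0.1921, 0.2266]
ee_rot: [-3.142, 0.0, -1.441]
force: [1.1, -0.8, -0.2]
width: 0.0873
gripper_force: 0.0
```

```bash
cat >> h.py <<'E'
def go(P,yaw):
    s=arm.get_state();R=Rn.from_euler('xyz',s["ee_rot"]).as_matrix()
    d=R.T@(np.array(P)-s["eef_pos"])/.06
    dy=np.degrees((s["ee_rot"][2]-yaw+np.pi)%(2*np.pi)-np.pi)/5
    print("pos",np.round(s["eef_pos"],4),"rot",np.round(s["ee_rot"],4),"deltas",np.round(d,3),"turn",round(dy,3),"t",round(s["t"],2))
E
python3 - <<'E'
from h import *
f=grab_frame("wrist");save(f,"w1");s=arm.get_state();print(s["t"],s["eef_pos"],s["ee_rot"],s["q"],s["force"])
E
```

```text
1.2 [0.52358138 0.18756839 0.22642041] [ 3.14087717e+00 -1.61845934e-03 -1.44879643e+00] [ 6.96791048e-01  1.64661258e-01 -2.52859561e-01  1.05981040e-03
 -1.15475611e+00 -5.75220758e-01] [ 1.32928138 -3.07018055  1.35957913]
```

View pics/w1.png

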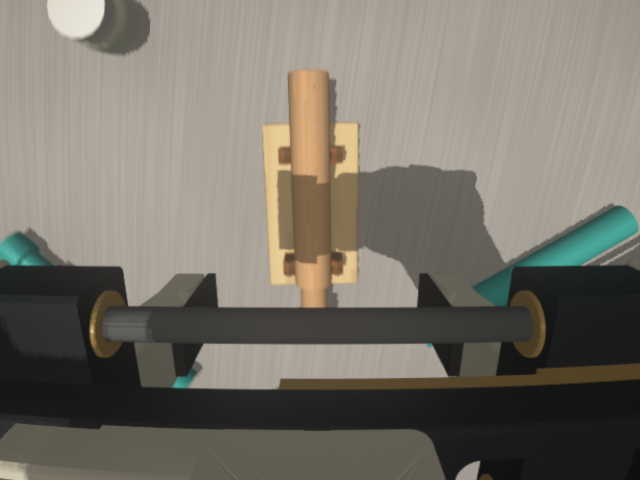

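Wrist view: the spindle runs from its tail end at (309,72) to the neck shoulder at (313,287), with the jar at (77,12). The gripper hides the necked end, so I'll step 72 mm towards it for a second view.

Emit:
{"op": "jog_arm", "data": {
  "deltas": [
    [[-0.6,0,0,0],[-1.2,0,0,0],[-1.2,0,0,0]]
  ]
}}

```text
t: 1.58
eef_pos: [0.5118, 0.2669, 0.2261]
ee_rot: [3.141, -0.0, -1.435]
force: [-0.0, 0.6, -0.1]
width: 0.0874
gripper_force: 0.0
```

Run:
```python
from h import *
f=grab_frame("wrist");save(f,"w2");s=arm.get_state();print(s["t"],s["eef_pos"],s["ee_rot"])
for n,rows in(("w1",(60,66,70,74,80,100,200,275,283,287,291,297)),("w2",(150,200,260))):
    im=load(n)["img"].astype(int)
    for r in rows: print(n,r,[ "%d/%d"%(im[r,c,0],im[r,c,2]) for c in range(280,346,4)])
```

```text
1.625 [0.51168948 0.26594187 0.22609336] [ 3.14085637e+00 -4.53868586e-04 -1.43541994e+00]
w1 60 ['172/154', '177/158', '177/158', '174/157', '172/154', '174/156', '171/153', '169/152', '173/156', '174/156', '175/157', '178/160', '176/158', '173/155', '173/155', '174/157', '173/154']
w1 66 ['171/154', '178/159', '177/158', '175/157', '172/154', '176/157', '171/153', '170/151', '175/157', '174/155', '178/159', '180/161', '176/157', '174/156', '174/156', '174/157', '170/153']
w1 70 ['170/153', '178/160', '174/155', '174/143', '177/132', '191/133', '199/132', '188/125', '189/125', '181/123', '176/126', '167/133', '172/152', '174/155', '174/157', '174/156', '169/152']
w1 74 ['171/153', '178/159', '141/101', '175/101', '191/109', '212/121', '221/127', '208/118', '210/120', '195/112', '185/106', '159/93', '133/101', '173/154', '174/156', '175/156', '171/153']
w1 80 ['173/154', '179/160', '131/87', '174/101', '192/110', '212/121', '222/127', '209/119', '210/119', '196/112', '185/106', '160/94', '111/76', '115/102', '148/132', '174/156', '171/152']
w1 100 ['178/159', '178/158', '147/118', '1
[... 1143 characters left out ...]
4', '175/156', '164/140', '190/108', '208/117', '212/119', '203/114', '185/104', '144/83', '104/91', '104/91', '114/100', '169/150', '170/152']
w2 150 ['232/150', '230/148', '230/147', '160/94', '191/108', '210/117', '220/124', '228/130', '216/121', '214/120', '198/111', '176/99', '142/81', '126/79', '187/116', '228/147', '228/145']
w2 200 ['138/88', '135/86', '130/83', '126/80', '114/67', '121/70', '125/73', '130/75', '131/75', '126/72', '123/71', '118/68', '107/62', '117/73', '132/83', '134/85', '132/83']
w2 260 ['174/157', '171/154', '177/159', '176/159', '116/78', '116/71', '116/71', '121/73', '123/74', '127/75', '195/110', '173/100', '142/83', '132/111', '171/154', '173/155', '169/151']
```

View pics/w2.png

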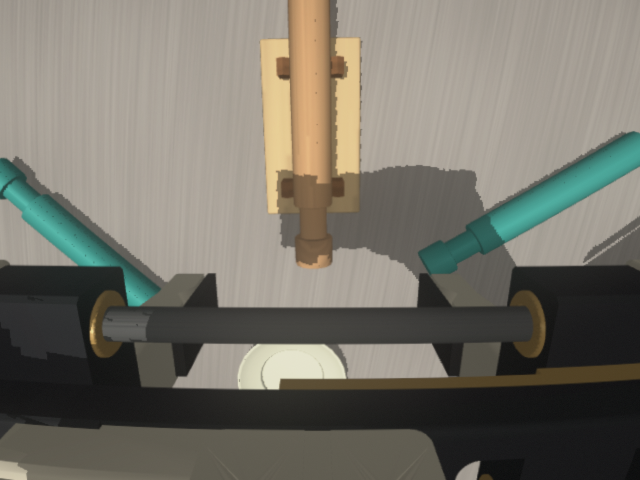

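Run:
```python
from h import *
from scipy.optimize import least_squares
im=load("w2")["img"].astype(int)
print([(r,im[r,298,0]-im[r,298,2],im[r,313,0],im[r,322,0]-im[r,322,2]) for r in list(range(198,216))])
print([(r,im[r,313,0]-im[r,313,2]) for r in range(260,272)])
f1,f2=load("w1"),load("w2")
# edges of the body: columns by R-B minus bg
def edges(n,rows,c0=270,c1=350):
    im=load(n)["img"].astype(float); out=[]
    for r in rows:
        s=im[r,:,2]/im[r,:,0]  # B/R low on spindle
        m=np.where(s[c0:c1]<.72)[0]+c0; out.append((r,m.min(),m.max()))
    return out
print(edges("w1",(76,82,90,100,110,118))); print(edges("w2",(5,15,25,34,215,220,225,240,250,260)))
print("shoulder",tri([f1,f2],[(313,288.7),(313,207)]))
```

```text
[(198, np.int64(50), np.int64(127), np.int64(52)), (199, np.int64(51), np.int64(127), np.int64(51)), (200, np.int64(50), np.int64(128), np.int64(50)), (201, np.int64(49), np.int64(127), np.int64(52)), (202, np.int64(50), np.int64(127), np.int64(51)), (203, np.int64(50), np.int64(127), np.int64(51)), (204, np.int64(49), np.int64(127), np.int64(51)), (205, np.int64(49), np.int64(126), np.int64(51)), (206, np.int64(48), np.int64(127), np.int64(51)), (207, np.int64(46), np.int64(125), np.int64(48)), (208, np.int64(44), np.int64(119), np.int64(48)), (209, np.int64(44), np.int64(120), np.int64(48)), (210, np.int64(45), np.int64(122), np.int64(48)), (211, np.int64(45), np.int64(122), np.int64(48)), (212, np.int64(42), np.int64(123), np.int64(48)), (213, np.int64(27), np.int64(122), np.int64(47)), (214, np.int64(17), np.int64(122), np.int64(48)), (215, np.int64(14), np.int64(123), np.int64(48))]
[(260, np.int64(49)), (261, np.int64(49)), (262, np.int64(54)), (263, np.int64(77)), (264, np.int64(87)), (265, np.int64(87)), (266, np.int64(86)), (267, np.int64(84)), (268, np.int64(61)), (269, np.int64(31)), (270, np.int64(19)), (271, np.int64(18))]
[(76, np.int64(288), np.int64(327)), (82, np.int64(288), np.int64(328)), (90, np.int64(289), np.int64(328)), (100, np.int64(289), np.int64(328)), (110, np.int64(289), np.int64(328)), (118, np.int64(289), np.int64(328))]
[(5, np.int64(288), np.int64(329)), (15, np.int64(288), np.int64(329)), (25, np.int64(289), np.int64(329)), (34, np.int64(289), np.int64(329)), (215, np.int64(300), np.int64(325)), (220, np.int64(300), np.int64(325)), (225, np.int64(300), np.int64(326)), (240, np.int64(295), np.int64(331)), (250, np.int64(296), np.int64(331)), (260, np.int64(296), np.int64(331))]
shoulder (array([0.51620154, 0.26347867, 0.05350685]), [np.float64(0.0004735778508249364), np.float64(0.0004735778508245466)])
```

Run:
```python
from h import *
f1,f2=load("w1"),load("w2")
a=atz(f1,[[308,70],[308.5,100],[313,288.5]],.057);b=atz(f2,[[309,25],[313,207.5],[313.5,250],[313.5,268]],.057)
print(a,b)
t,e=a[0],b[3]; print("len",np.linalg.norm((e-t)[:2]),"shoulder-end",np.linalg.norm((e-b[1])[:2]),"shoulder-tail",np.linalg.norm((a[2]-t)[:2]))
c=(t+e)/2; yaw=np.arctan2(-(e-t)[0],(e-t)[1]); print("centre",c,"yaw",yaw)
u=(e-t)[:2]/np.linalg.norm((e-t)[:2]); g=c[:2]-u*.010
go([g[0],g[1],.13],yaw-np.pi/2)
print(tri([load("top0"),load("scene0")],[(205,250),(438,270)]))
```

```text
[[0.54424742 0.07963127 0.057     ]
 [0.54098554 0.10223127 0.057     ]
 [0.51685364 0.26184356 0.057     ]] [[0.53792644 0.12147472 0.057     ]
 [0.51573582 0.26313933 0.057     ]
 [0.51029028 0.30044063 0.057     ]
 [0.50806976 0.31695803 0.057     ]]
len 0.24006835447692593 shoulder-end 0.05436194668387634 shoulder-tail 0.1842599675133517
centre [0.52615859 0.19829465 0.057     ] yaw 0.15127363017554116
pos [0.5117 0.2659 0.2261] rot [ 3.1409e+00 -5.0000e-04 -1.4354e+00] deltas [ 1.316 -0.091  1.602] turn -0.182 t 1.62
(array([0.50730126, 0.31768932, 0.03975902]), [np.float64(0.000738339927881966), np.float64(0.0007383399278820477)])
```

The spindle length measures 240.1 mm, so the pose is good: centre (0.526, 0.198), yaw 0.151. The shoulder top came out at about 54–57 mm high against 59 mm expected. Before grasping I'll look at the cradle from two places.

Emit:
{"op": "jog_arm", "data": {
  "deltas": [
    [[0.8,0.21,-0.3,-0.1],[1.6,0.42,-0.57,-0.2],[2.4,0.63,-0.57,-0.3],[3.2,0.84,-0.57,-0.4],[4.1,1.1,-0.57,-0.5],[5.0,1.35,-0.57,-0.6],[5.8,1.57,-0.57,-0.75],[6.26,1.69,-0.57,-0.86]]
  ]
}}

```text
t: 2.62
eef_pos: [0.4605, -0.123, 0.2609]
ee_rot: [-3.141, -0.0, -1.363]
force: [0.5, -0.3, -0.1]
width: 0.0877
gripper_force: 0.0
```

Emit:
{"op": "jog_arm", "data": {
  "deltas": [
    [[0,0,0,0],[0,0,0,0]]
  ]
}}

```text
t: 2.88
eef_pos: [0.4614, -0.1207, 0.2607]
ee_rot: [3.142, 0.0, -1.363]
force: [0.8, 0.8, -0.7]
width: 0.0877
gripper_force: 0.0
```

Run:
```python
from h import *
f=grab_frame("wrist");save(f,"w3");s=arm.get_state();print(s["t"],s["eef_pos"],s["ee_rot"],s["q"])
```

```text
2.925 [ 0.461587   -0.12034454  0.26076804] [-3.14153688e+00  8.96396948e-05 -1.36190155e+00] [ 1.58668192e-01  3.70106222e-03 -3.52279671e-01 -9.85040742e-05
 -1.21476440e+00  5.02609145e-02]
```

View pics/w3.png

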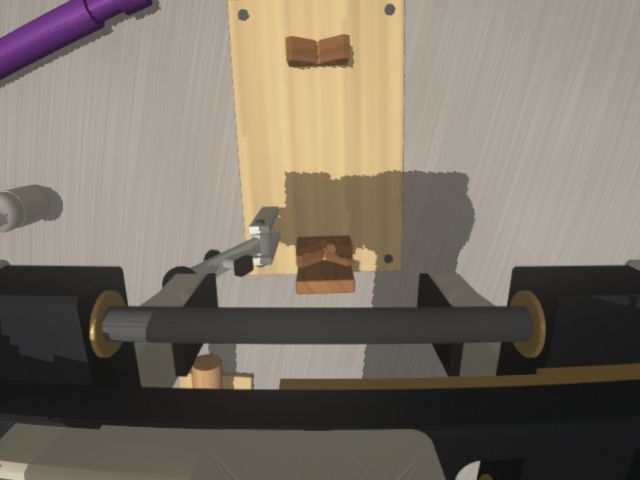

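The cradle is well in view: far saddle at (319,50), near saddle and stop at (325,262), strap hinge at (263,235), bolts at (243,15), (390,10) and (388,258). A second view 48 mm further on gives the parallax.

Emit:
{"op": "jog_arm", "data": {
  "deltas": [
    [[-0.7,0,0,0],[-0.7,0,0,0],[-0.7,0,0,0]]
  ]
}}

```text
t: 3.3
eef_pos: [0.4532, -0.0788, 0.2609]
ee_rot: [-3.141, -0.0, -1.36]
force: [-0.6, 0.7, -0.5]
width: 0.0876
gripper_force: 0.0
```

Run:
```python
from h import *
f=grab_frame("wrist");save(f,"w4");s=arm.get_state();print(s["t"],s["eef_pos"],s["ee_rot"])
a,b=load("w3")["img"],f["img"]
def P(im,r,c,w=160,h=120): return cv2.resize(im[r:r+h,c:c+w],(400,300),interpolation=cv2.INTER_CUBIC)
cv2.imwrite("pics/c2.png",np.vstack([np.hstack([P(a,0,235),P(a,190,245)]),np.hstack([P(b,0,235),P(b,150,245)])])[:,:,::-1])
for n in("w3","w4"):
    im=load(n)["img"].astype(float);o=[]
    for r in (5,20,90,120,150,165,200,240):
        q=cv2.GaussianBlur(im,(3,3),0)[r]; m=np.where(q[:,2]/q[:,0]<.78)[0]; m=m[(m>215)&(m<425)]; o.append((r,int(m.min()),int(m.max())))
    print(n,o)
    for c in (285,370,390):
        q=im[:,c,2]/im[:,c,0]; m=np.where(q[150:300]<.78)[0]+150; print(c,m.max())
```

```text
3.35 [ 0.45320116 -0.07915135  0.26083312] [-3.14150845e+00 -1.35785825e-04 -1.36051893e+00]
w3 [(5, 227, 404), (20, 228, 404), (90, 233, 404), (120, 235, 403), (150, 238, 403), (165, 239, 403), (200, 242, 402), (240, 245, 401)]
285 273
370 271
390 270
w4 [(5, 230, 407), (20, 231, 407), (90, 236, 406), (120, 238, 406), (150, 240, 405), (165, 241, 405), (200, 278, 404), (240, 295, 356)]
285 236
370 234
390 233
```

View pics/c2.png

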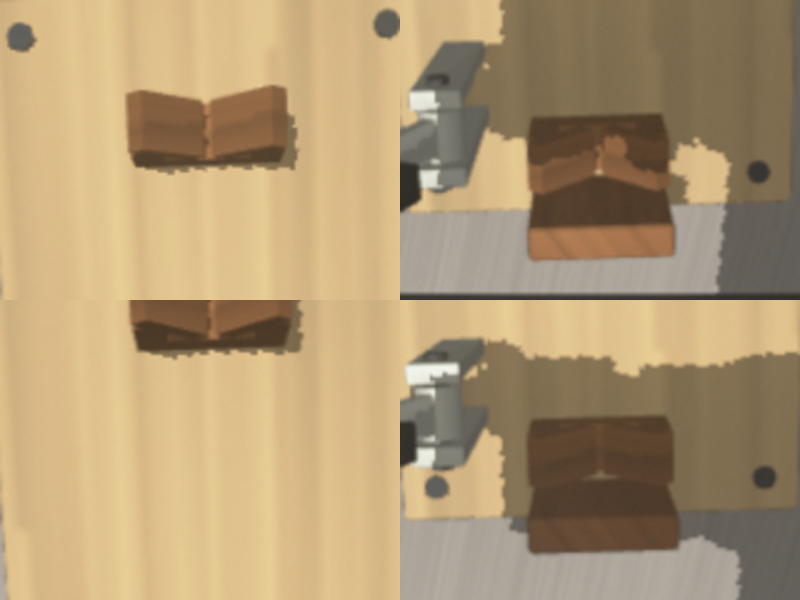

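The crop shows the far saddle's outer edges at (286,37) and (349,34) in w3. The near saddle's far corners are at (296,237) and (351,235.5). The stop's front top edge runs (296,281)–(354,279) in w3 and (296,240)–(356,237) in w4. Fitting the cradle pose next.

Run:
```python
from h import *
from scipy.optimize import least_squares
f3,f4,ft,fs=load("w3"),load("w4"),load("top0"),load("scene0")
pts=[(f3,(-.023,-.095,.053),(349.6,34.4)),(f3,(.023,-.095,.053),(285.6,37.2)),
(f3,(-.023,.097,.053),(351.2,235.8)),(f3,(.023,.097,.053),(296,237.4)),
(f4,(-.023,.097,.053),(352.2,196.6)),(f4,(.023,.097,.053),(296.4,197.8)),
(f3,(0,.140,.012),(338,272)),(f4,(0,.140,.012),(338,235))]
stp=[(f3,1,(296.2,281)),(f3,-1,(353.8,278.9)),(f4,1,(296.2,240)),(f4,-1,(356.2,236.9))]
ed=[(f3,r,l,q) for r,l,q in((5,227,404),(90,233,404),(150,238,403),(200,242,402))]+[(f4,r,l,q) for r,l,q in((5,230,407),(90,236,406),(150,240,405))]
T=lambda p,P:np.array([p[0]+np.cos(p[2])*P[0]-np.sin(p[2])*P[1],p[1]+np.sin(p[2])*P[0]+np.cos(p[2])*P[1],P[2]])
def res(p):
    o=[]
    for f,P,px in pts:
        e=proj(f,T(p,P))[0]-px; o+= list(e[1:] if P[1]==.14 else e)
    for f,s,px in stp: o+=list(proj(f,T(p,(s*.028,.12+p[3],.074)))[0]-px)
    for f,r,l,q in ed:
        for c,s in((l-.5,1),(q+.5,-1)):
            g=atz(f,[[c,r]],.012)[0]; d=g[:2]-p[:2]
            o.append(((np.cos(p[2])*d[0]+np.sin(p[2])*d[1])-s*.085)*1000)
    return np.array(o)
r=least_squares(res,[.467,-.177,.21,0]);p=r.x;print("cradle",p);print(np.round(r.fun,1).tolist())
print("near saddle height check",tri([f3,f4],[(351.2,235.8),(352.2,196.6)]),"stop top",tri([f3,f4],[(353.8,278.9),(356.2,236.9)]))
B=tri([ft,fs],[(350,235),(273,208)])[0];H=T(p,(.055,.08,.088));print("ball",B,"hinge",H,np.linalg.norm(B-H))
d=B-H; c=np.array([np.cos(p[2]),np.sin(p[2])]); print("strap angle",np.arctan2(d[2],-(d[:2]@c)),"off y",d[:2]@[-c[1],c[0]])
print("top corners check",[np.round(proj(ft,T(p,(x,y,.012)))[0],1).tolist() for x in(.085,-.085) for y in(.14,-.14)])
np.save("cradle.npy",p)
```

```text
cradle [ 0.47043476 -0.17799941  0.24271603  0.00782345]
[-6.0, -5.7, 4.6, -6.6, -3.8, 6.7, 4.0, 6.6, -3.1, 2.5, 3.8, 2.8, -2.1, -2.5, -0.9, 1.1, 1.0, 1.2, -1.0, -1.7, 0.5, -0.4, -0.0, 0.5, -0.1, 0.1, -0.5, 0.4, -0.5, 0.5, -0.1, 0.3, -0.5, 0.6, -0.2, 0.6]
near saddle height check (array([ 0.41698667, -0.08600584,  0.01157615]), [np.float64(0.00029239836733968805), np.float64(0.0002923983673396372)]) stop top (array([ 0.41104852, -0.0567289 ,  0.06066987]), [np.float64(0.00030113188751855176), np.float64(0.0003011318875186774)])
ball [ 0.53995063 -0.07418265  0.17501965] hinge [ 0.50459545 -0.08712562  0.088     ] 0.09481523557254913
strap angle 1.9770023650550395 off y 0.004066335140243986
top corners check [[327.2, 249.8], [423.1, 228.7], [340.6, 309.0], [437.7, 287.1]]
```

The saddle blocks are wider than their V edges, and what I marked is the foot of the front face (triangulated z of 12 mm). I'll refit with those points assigned correctly.

```bash
cat > fit.py <<'E'
from h import *
from scipy.optimize import least_squares
f3,f4,ft,fs=load("w3"),load("w4"),load("top0"),load("scene0")
pts=[(f3,(0,-.095,.031),(317.8,40.8)),(f3,(0,-.075,.031),(318.6,62.8)),
(f3,(-.028,.097,.012),(351.2,235.8)),(f3,(.028,.097,.012),(296,237.4)),
(f4,(-.028,.097,.012),(352.2,196.6)),(f4,(.028,.097,.012),(296.4,197.8)),
(f3,(0,.140,.012),(331,272.2)),(f4,(0,.140,.012),(331,235.2))]
stp=[(f3,1,(296.2,281)),(f3,-1,(353.8,278.9)),(f4,1,(296.2,240)),(f4,-1,(356.2,236.9))]
ed=[(f3,r,l,q) for r,l,q in((5,227,404),(90,233,404),(150,238,403),(200,242,402))]+[(f4,r,l,q) for r,l,q in((5,230,407),(90,236,406),(150,240,405))]
T=lambda p,P:np.array([p[0]+np.cos(p[2])*P[0]-np.sin(p[2])*P[1],p[1]+np.sin(p[2])*P[0]+np.cos(p[2])*P[1],P[2]])
def res(p):
    o=[]
    for f,P,px in pts:
        e=proj(f,T(p,P))[0]-px; o+= list(e[1:] if P[1]==.14 else e)
    for f,s,px in stp: o+=list(proj(f,T(p,(s*.028,.12+p[3],.074)))[0]-px)
    for f,r,l,q in ed:
        for c,s in((l-.5,1),(q+.5,-1)):
            g=atz(f,[[c,r]],.012)[0]; d=g[:2]-p[:2]
            o.append(((np.cos(p[2])*d[0]+np.sin(p[2])*d[1])-s*.085)*1000)
    return np.array(o)
r=least_squares(res,[.467,-.177,.21,0]);p=r.x;print("cradle",p);print(np.round(r.fun,1).tolist())
B=tri([ft,fs],[(350,235),(273,208)])[0];H=T(p,(.055,.08,.088));print("ball",B,"hinge",H,np.linalg.norm(B-H))
d=B-H; c=np.array([np.cos(p[2]),np.sin(p[2])]); print("strap angle",np.arctan2(d[2],-(d[:2]@c)),"off y",d[:2]@[-c[1],c[0]])
print("top corners check",[np.round(proj(ft,T(p,(x,y,.012)))[0],1).tolist() for x in(.085,-.085) for y in(.14,-.14)])
print("hinge px w3",proj(f3,H))
np.save("cradle.npy",p)
E
python3 fit.py
```

```text
cradle [ 0.46930952 -0.17380112  0.24319493  0.00347819]
[-0.7, -0.6, -0.7, 0.1, -1.8, -0.6, 1.2, -0.4, -1.3, -0.6, 1.0, -0.2, 1.4, 1.2, -0.8, 1.1, 1.2, 1.2, -0.8, -1.7, 0.7, -0.4, 0.0, 0.5, -0.0, 0.2, -0.4, 0.5, -0.4, 0.6, -0.1, 0.4, -0.5, 0.7, -0.1, 0.7]
ball [ 0.53995063 -0.07418265  0.17501965] hinge [ 0.50342669 -0.08291097  0.088     ] 0.09477658891521579
strap angle 1.9781791246332234 off y -0.0003236531515462288
top corners check [[325.7, 250.2], [421.6, 229.0], [339.1, 309.4], [436.3, 287.5]]
hinge px w3 [[261.39806294 243.05431316]]
```

Good fit: cradle at (0.469, -0.174) with yaw 0.243, strap at about 1.98 rad, and the stop roughly 3–4 mm beyond its middle setting. Now the spindle.

Run:
```python
from h import *
go([.5277,.1884,.11],.1513-np.pi/2)
```

```text
pos [ 0.4532 -0.0792  0.2608] rot [-3.1415e+00 -1.0000e-04 -1.3605e+00] deltas [-4.102 -2.145  2.514] turn 0.676 t 3.35
```

Emit:
{"op": "jog_arm", "data": {
  "deltas": [
    [[-0.7,-0.36,0.2,0.15],[-1.4,-0.72,0.6,0.3],[-2.1,-1.1,1.1,0.45],[-2.8,-1.5,1.6,0.6],[-3.5,-1.85,2.1,0.68],[-4.1,-2.15,2.51,0.68],[-4.1,-2.15,2.51,0.68],[-4.1,-2.15,2.51,0.68]]
  ]
}}

```text
t: 4.35
eef_pos: [0.5282, 0.1875, 0.1098]
ee_rot: [3.141, -0.001, -1.421]
force: [0.2, -0.7, 0.2]
width: 0.0875
gripper_force: 0.0
```

Emit:
{"op": "jog_arm", "data": {
  "deltas": [
    [[0,0,0,0],[0,0,0,0]]
  ]
}}

```text
t: 4.6
eef_pos: [0.5285, 0.1874, 0.111]
ee_rot: [-3.14, 0.001, -1.422]
force: [0.4, -0.4, 0.7]
width: 0.0876
gripper_force: 0.0
```

Run:
```python
from h import *
go([.5277,.1884,.023],.1513-np.pi/2)
f=grab_frame("wrist");save(f,"w5")
im=f["img"].astype(int)
for r in (20,60,100,140,180,220): 
    q=im[r]; m=np.where(q[:,2]/np.maximum(q[:,0],1)<.72)[0]; m=m[(m>150)&(m<480)]; print(r,(m.min(),m.max()) if len(m) else None)
print(proj(f,[[.5423,.0925,.057],[.5411,.0996,.057]]))
```

```text
pos [0.5285 0.1874 0.111 ] rot [-3.1403e+00  7.0000e-04 -1.4221e+00] deltas [-0.018  0.012  1.467] turn -0.03 t 4.6
20 None
60 (np.int64(287), np.int64(348))
100 (np.int64(287), np.int64(347))
140 (np.int64(249), np.int64(386))
180 (np.int64(251), np.int64(385))
220 (np.int64(253), np.int64(383))
[[318.12566336  76.51625547]
 [318.37515855  91.159184  ]]
```

Emit:
{"op": "jog_arm", "data": {
  "deltas": [
    [[0,0,0.5,0],[0,0,1.0,0],[0,0.01,1.35,0],[0,0.01,1.46,0],[0,0.01,1.46,0]]
  ]
}}

```text
t: 5.28
eef_pos: [0.5278, 0.1878, 0.0229]
ee_rot: [-3.141, -0.0, -1.421]
force: [0.3, 0.2, 0.4]
width: 0.0874
gripper_force: 0.0
```

Emit:
{"op": "jog_arm", "data": {
  "deltas": [
    [[0,0,0,0],[0,0,0,0],[0,0,0,0],[0,0,0,0]]
  ],
  "grip": 25,
  "squeeze": 20
}}

```text
t: 5.78
eef_pos: [0.5277, 0.188, 0.0228]
ee_rot: [-3.141, 0.0, -1.421]
force: [0.8, 0.5, -1.1]
width: 0.0531
gripper_force: 0.0
```

Emit:
{"op": "jog_arm", "data": {
  "deltas": [
    [[0,0,0,0],[0,0,0,0],[0,0,0,0],[0,0,0,0]]
  ]
}}

```text
t: 6.28
eef_pos: [0.5279, 0.1881, 0.0227]
ee_rot: [-3.141, 0.0, -1.421]
force: [1.5, -0.2, -0.3]
width: 0.0335
gripper_force: 20.0
```

Emit:
{"op": "jog_arm", "data": {
  "deltas": [
    [[0,0,-0.2,0],[0,0,-0.6,0],[0,0,-1.2,0],[0,0,-2.0,0],[0,0,-2.5,0],[0,0,-2.5,0]]
  ]
}}

```text
t: 7.02
eef_pos: [0.5285, 0.1885, 0.1759]
ee_rot: [-3.137, 0.002, -1.421]
force: [-0.7, -0.8, -2.0]
width: 0.0335
gripper_force: 20.0
```

Run:
```python
from h import *
p=np.load("cradle.npy");s=arm.get_state();print(s["width"],s["gripper_force"],s["force"],s["q"])
c,n=np.cos(p[2]),np.sin(p[2])
# spindle grip at y=-10 ; lay with origin at cradle y=-0.010 (end ~13 mm short of the stop)
y=-.010-.010
go([p[0]-n*y,p[1]+c*y,.173],p[2]-np.pi/2)
f=grab_frame("wrist");save(f,"w6")
im=f["img"].astype(int)
for col in (310,318,326):
    q=im[:250,col]; m=np.where(q[:,2]/np.maximum(q[:,0],1)<.72)[0]; print(col,m[:3],m[-3:])
for r in (60,100,150,200):
    q=im[r]; m=np.where(q[:,2]/np.maximum(q[:,0],1)<.72)[0];m=m[(m>250)&(m<390)]; print(r,m.min() if len(m) else 0,m.max() if len(m) else 0)
```

```text
0.033498775835268946 19.996857047080994 [-0.65376131 -0.79798331 -1.95074691] [ 6.91744687e-01  2.08834647e-01 -3.18771717e-01  3.45860829e-04
 -1.03811417e+00 -5.41945331e-01]
pos [0.5285 0.1885 0.1759] rot [-3.1371e+00  2.4000e-03 -1.4208e+00] deltas [6.155 1.846 0.026] turn -1.068 t 7.03
310 [0 1 2] [247 248 249]
318 [0 1 2] [247 248 249]
326 [0 1 2] [247 248 249]
60 266 367
100 267 366
150 264 373
200 266 372
```

Emit:
{"op": "jog_arm", "data": {
  "deltas": [
    [[0.4,0.12,-0.4,-0.1],[1.2,0.36,-0.8,-0.3],[2.1,0.63,-0.8,-0.5],[3.0,0.9,-0.8,-0.7],[3.9,1.17,-0.8,-0.9],[4.8,1.44,-0.8,-1.07],[5.6,1.68,-0.8,-1.07],[6.15,1.85,-0.5,-1.07]]
  ]
}}

```text
t: 8.07
eef_pos: [0.4721, -0.1955, 0.2023]
ee_rot: [-3.141, -0.0, -1.329]
force: [0.3, 0.9, -1.2]
width: 0.0336
gripper_force: 20.0
```

Emit:
{"op": "jog_arm", "data": {
  "deltas": [
    [[0,0,0.5,0],[0,0,0.7,0],[0,0,0.7,0]]
  ]
}}

```text
t: 8.45
eef_pos: [0.472, -0.1933, 0.1596]
ee_rot: [3.139, 0.001, -1.327]
force: [-0.3, 0.3, -0.4]
width: 0.0333
gripper_force: 20.0
```

```bash
cat > tgt.py <<'E'
from h import *
import sys
p=np.load("cradle.npy");s=arm.get_state();print("w",s["width"],s["gripper_force"],"F",np.round(s["force"],2),"M",np.round(s["moment"],2))
c,n=np.cos(p[2]),np.sin(p[2]); y,z=map(float,sys.argv[1:3]); x=float(sys.argv[3]) if len(sys.argv)>3 else 0
d=s["eef_pos"][:2]-p[:2]; print("tcp in cradle mm",np.round([1e3*(c*d[0]+n*d[1]),1e3*(-n*d[0]+c*d[1]),1e3*s["eef_pos"][2]],1),"yaw err",round(s["ee_rot"][2]+np.pi/2-p[2],4))
print("F along cradle x,y",np.round([c*s["force"][0]+n*s["force"][1],-n*s["force"][0]+c*s["force"][1]],2))
go([p[0]+c*x-n*y,p[1]+n*x+c*y,z],p[2]-np.pi/2)
E
python3 tgt.py -.02 .036
```

```text
w 0.03331686540206 19.997449815273285 F [-0.26  0.29 -0.44] M [ 0.08 -0.12  0.05]
tcp in cradle mm [ -2.  -19.6 159.6] yaw err 0.0003
F along cradle x,y [-0.19  0.34]
pos [ 0.472  -0.1933  0.1596] rot [ 3.1388e+00  7.0000e-04 -1.3273e+00] deltas [ 0.009 -0.04   2.06 ] turn 0.003 t 8.45
```

Emit:
{"op": "jog_arm", "data": {
  "deltas": [
    [[0,-0.01,0.3,0],[0,-0.02,0.8,0],[0,-0.04,1.3,0],[0,-0.04,1.65,0],[0,-0.04,1.73,0],[0,-0.04,1.73,0]]
  ]
}}

```text
t: 9.2
eef_pos: [0.476, -0.1927, 0.0576]
ee_rot: [-3.141, -0.0, -1.327]
force: [0.1, 0.7, -1.9]
width: 0.0334
gripper_force: 20.0
```

```bash
python3 tgt.py -.02 .036
python3 - <<'E'
from h import *
a=grab_frame("wrist");b=grab_frame("scene");save(a,"w7");save(b,"s7")
A=cv2.resize(a["img"][0:300,200:440],(480,600));B=cv2.resize(b["img"][180:280,180:320],(320,229),interpolation=cv2.INTER_CUBIC)
o=np.zeros((600,800,3),np.uint8);o[:,:480]=A;o[:229,480:]=B
B=grab_frame("top");save(B,"t7");o[240:469,480:]=cv2.resize(B["img"][220:320,315:455],(320,229),interpolation=cv2.INTER_CUBIC)
cv2.imwrite("pics/c3.png",o[:,:,::-1])
E
```

```text
w 0.033376673639839455 19.997455179691315 F [ 0.07  0.72 -1.88] M [ 0.02 -0.01  0.01]
tcp in cradle mm [  1.9 -20.   57.6] yaw err 0.0008
F along cradle x,y [0.24 0.68]
pos [ 0.476  -0.1927  0.0576] rot [-3.1409e+00 -5.0000e-04 -1.3268e+00] deltas [-0.     0.032  0.36 ] turn 0.01 t 9.2
```

View pics/c3.png

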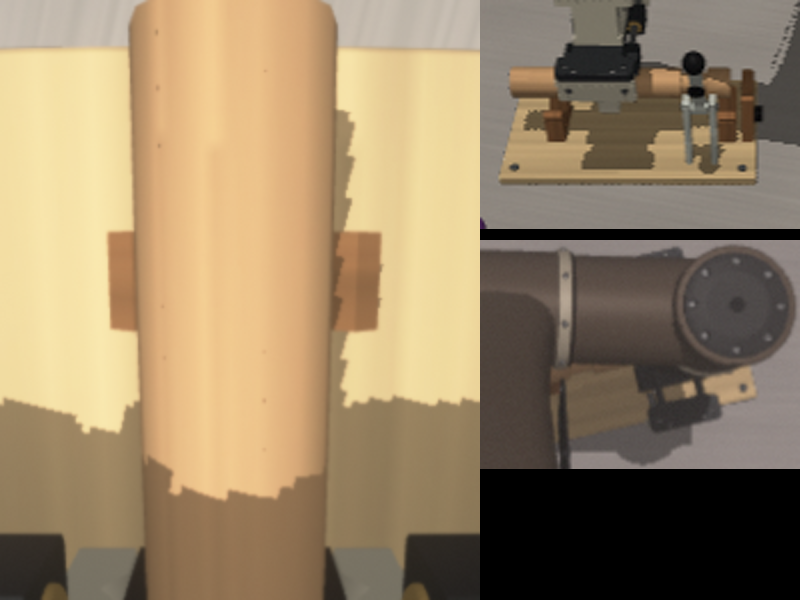

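The spindle hangs over the V, about 2 mm off to +x (saddle centre at panel column 244, spindle at 234). That agrees with the kinematics, so I'll correct by 0.03 and lower it gently.

Emit:
{"op": "jog_arm", "data": {
  "deltas": [
    [[0,0.03,0.1,0],[0,0.03,0.2,0],[0,0.03,0.28,0],[0,0.03,0.32,0],[0,0.03,0.33,0],[0,0.03,0.33,0]]
  ]
}}

```text
t: 10.1
eef_pos: [0.4735, -0.1934, 0.037]
ee_rot: [-3.142, -0.0, -1.328]
force: [0.7, 1.0, -1.3]
width: 0.0333
gripper_force: 20.0
```

Emit:
{"op": "jog_arm", "data": {
  "deltas": [
    [[0,0,0.01,0],[0,0,0.02,0],[0,0,0.02,0],[0,0,0.02,0]]
  ]
}}

```text
t: 10.6
eef_pos: [0.4739, -0.1934, 0.036]
ee_rot: [-3.141, -0.0, -1.328]
force: [1.0, -0.2, 0.4]
width: 0.0332
gripper_force: 20.0
```

```bash
python3 tgt.py -.02 .036
```

```text
w 0.03324182995580274 19.997169077396393 F [ 1.05 -0.15  0.38] M [ 0.16 -0.48 -0.  ]
tcp in cradle mm [ -0.2 -20.1  36. ] yaw err 0.0
F along cradle x,y [ 0.98 -0.4 ]
pos [ 0.4739 -0.1934  0.036 ] rot [-3.1407e+00 -3.0000e-04 -1.3276e+00] deltas [-0.002 -0.004  0.   ] turn 0.0 t 10.6
```

Emit:
{"op": "jog_arm", "data": {
  "deltas": [
    [[0,0,0.01,0],[0,0,0.01,0],[0,0,0.01,0]]
  ]
}}

```text
t: 10.98
eef_pos: [0.4741, -0.1934, 0.0357]
ee_rot: [-3.14, -0.001, -1.328]
force: [1.3, 1.3, 5.2]
width: 0.0332
gripper_force: 20.0
```

```bash
python3 tgt.py -.02 .036
```

```text
w 0.03324418014938785 19.995941519737244 F [1.29 1.3  5.21] M [ 0.5  -0.28 -0.08]
tcp in cradle mm [ -0.1 -20.2  35.7] yaw err 0.0001
F along cradle x,y [1.57 0.95]
pos [ 0.4741 -0.1934  0.0357] rot [-3.1403e+00 -5.0000e-04 -1.3275e+00] deltas [-0.003 -0.001 -0.005] turn 0.001 t 10.97
```

Emit:
{"op": "jog_arm", "data": {
  "deltas": [
    [[0,0,-0.006,0],[0,0,-0.006,0],[-0.03,0,-0.006,0],[-0.06,0,-0.006,0],[-0.09,0,-0.006,0],[-0.12,0,-0.006,0],[-0.14,0,-0.006,0],[-0.14,0,-0.006,0]]
  ],
  "squeeze": 7
}}

```text
t: 11.98
eef_pos: [0.472, -0.1851, 0.0358]
ee_rot: [-3.141, -0.0, -1.327]
force: [4.1, -1.7, 3.1]
width: 0.0341
gripper_force: 7.0
```

```bash
python3 tgt.py -.01 .036
```

```text
w 0.03414025418486281 6.998538002371788 F [ 4.08 -1.74  3.15] M [-0.29 -1.69 -0.01]
tcp in cradle mm [ -0.1 -11.6  35.8] yaw err 0.0002
F along cradle x,y [ 3.54 -2.67]
pos [ 0.472  -0.1851  0.0358] rot [-3.1406e+00 -3.0000e-04 -1.3274e+00] deltas [-0.027 -0.002 -0.003] turn 0.003 t 11.97
```

Emit:
{"op": "jog_arm", "data": {
  "deltas": [
    [[-0.01,0,0,0],[-0.02,0,0,0],[-0.03,0,0,0],[-0.03,0,0,0]]
  ]
}}

```text
t: 12.48
eef_pos: [0.4716, -0.1835, 0.0358]
ee_rot: [-3.141, -0.0, -1.327]
force: [5.3, -1.3, 3.3]
width: 0.0339
gripper_force: 7.0
```

Emit:
{"op": "jog_arm", "data": {
  "deltas": [
    [[-0.01,0,0,0],[-0.02,0,0,0],[-0.02,0,0,0]]
  ]
}}

```text
t: 12.85
eef_pos: [0.4713, -0.1824, 0.0358]
ee_rot: [-3.141, -0.0, -1.327]
force: [4.8, -2.0, 3.2]
width: 0.0337
gripper_force: 7.0
```

```bash
python3 tgt.py -.01 .036
```

```text
w 0.03365474555964207 6.998460441827774 F [ 4.79 -2.    3.24] M [-0.69 -1.88 -0.07]
tcp in cradle mm [-0.1 -8.8 35.8] yaw err 0.0001
F along cradle x,y [ 4.17 -3.1 ]
pos [ 0.4713 -0.1824  0.0358] rot [-3.1405e+00 -5.0000e-04 -1.3275e+00] deltas [ 0.02  -0.002 -0.003] turn 0.001 t 12.85
```

Emit:
{"op": "jog_arm", "data": {
  "deltas": [
    [[-0.01,-0.004,0,0],[-0.02,-0.004,0,0],[-0.02,-0.004,0,0]]
  ]
}}

```text
t: 13.22
eef_pos: [0.4711, -0.1818, 0.0358]
ee_rot: [-3.141, -0.001, -1.327]
force: [5.6, -7.1, 1.4]
width: 0.0334
gripper_force: 7.0
```

Emit:
{"op": "jog_arm", "data": {
  "deltas": [
    [[-0.01,0,0,0],[-0.02,0,0,0],[-0.02,0,0,0]]
  ]
}}

```text
t: 13.6
eef_pos: [0.4709, -0.1809, 0.0358]
ee_rot: [-3.141, -0.001, -1.327]
force: [6.6, -8.9, 0.6]
width: 0.0339
gripper_force: 7.0
```

```bash
python3 tgt.py -.01 .036
```

```text
w 0.033876268386920434 6.99846938252449 F [ 6.56 -8.95  0.56] M [-3.29 -2.12 -0.03]
tcp in cradle mm [-0.2 -7.2 35.8] yaw err 0.0002
F along cradle x,y [  4.21 -10.26]
pos [ 0.4709 -0.1809  0.0358] rot [-3.1410e+00 -1.3000e-03 -1.3274e+00] deltas [ 0.046 -0.003 -0.004] turn 0.003 t 13.6
```

The stop has been felt: the force along the spindle rose from 3 to 10 N and the grip slips there, so the stop sees about 7 N. Release now.

Emit:
{"op": "jog_arm", "data": {
  "deltas": [
    [[0,0,0,0],[0,0,0,0],[0,0,0,0],[0,0,0,0]]
  ],
  "grip": 80
}}

```text
t: 14.1
eef_pos: [0.4698, -0.1798, 0.0353]
ee_rot: [3.141, 0.0, -1.328]
force: [0.5, -1.0, 0.1]
width: 0.0681
gripper_force: 0.0
```

Emit:
{"op": "jog_arm", "data": {
  "deltas": [
    [[0,0,-0.3,0],[0,0,-1.0,0],[0,0,-1.9,0],[0,0,-2.8,0],[0,0,-3.6,0],[0,0,-3.6,0],[0,0,-3.6,0]]
  ]
}}

```text
t: 14.98
eef_pos: [0.4698, -0.1797, 0.251]
ee_rot: [3.141, 0.001, -1.328]
force: [-0.4, 0.4, -0.3]
width: 0.0802
gripper_force: 0.0
```

Run:
```python
from h import *
fs={}
for n in("wrist","scene","top"): fs[n]=grab_frame(n); save(fs[n],n+"8")
s=arm.get_state();print(s["t"],s["eef_pos"],s["force"],s["width"])
p=np.load("cradle.npy");c,n_=np.cos(p[2]),np.sin(p[2])
def T(P): return np.array([p[0]+c*P[0]-n_*P[1],p[1]+n_*P[0]+c*P[1],P[2]])
b=T((.0946,.08,.1798))
for n in fs: print(n,"pred ball",proj(fs[n],b)[0],"pred spindle tail/end top",proj(fs[n],T((0,-.1182,.072)))[0],proj(fs[n],T((0,.1218,.072)))[0])
o=np.zeros((600,800,3),np.uint8)
o[:300,:400]=cv2.resize(fs["wrist"]["img"],(400,300),interpolation=cv2.INTER_AREA)
o[:300,400:]=cv2.resize(fs["wrist"]["img"][180:300,240:400],(400,300),interpolation=cv2.INTER_CUBIC)
o[300:,:400]=cv2.resize(fs["scene"]["img"][180:285,185:325],(400,300),interpolation=cv2.INTER_CUBIC)
o[300:,400:]=cv2.resize(fs["top"]["img"][220:325,310:450],(400,300),interpolation=cv2.INTER_CUBIC)
cv2.imwrite("pics/c4.png",o[:,:,::-1])
for nm in("scene0","top0"):
    f=load(nm);q=proj(f,b)[0];im=f["img"];r,cc=int(q[1])-14,int(q[0])-14
    g=im[r:r+28,cc:cc+28].max(2)<45; k,l,st,ce=cv2.connectedComponentsWithStats(g.astype(np.uint8)); print(nm,q,[(st[i,4],(ce[i]+[cc,r]).round(1),st[i,2:4]) for i in range(1,k) if st[i,4]>8])
```

```text
15.125 [ 0.46957564 -0.1798527   0.2501378 ] [-0.06378734  0.94852791  0.26122448] 0.0800048929842198
wrist pred ball [176.63424364 366.8084587 ] pred spindle tail/end top [315.89372581  73.94594662] [316.04587603 339.70790706]
scene pred ball [272.8452535  206.88094043] pred spindle tail/end top [198.18696131 216.95506926] [293.09580567 217.31793522]
top pred ball [349.68171198 233.99709103] pred spindle tail/end top [426.24444172 257.75308512] [339.70374946 277.07631834]
scene0 [272.8452535  206.88094043] [(np.int32(74), array([273.1, 207.3]), array([ 9, 10], dtype=int32)), (np.int32(12), array([274. , 218.6]), array([7, 2], dtype=int32))]
top0 [349.68171198 233.99709103] []
```

View pics/c4.png

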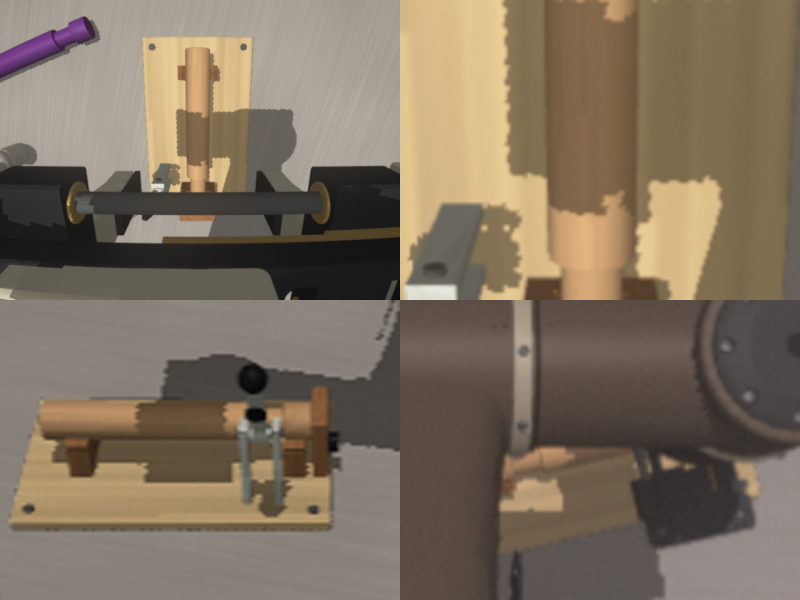

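The spindle lies in both saddles with its end on the stop, and the predicted ball position matches the pictures to about a pixel (scene (273,207), top (350,234)). Next I'll turn the gripper 90° and go above the ball.

```bash
cat > ball.py <<'E'
from h import *
import sys
p=np.load("cradle.npy");c,n=np.cos(p[2]),np.sin(p[2])
s=arm.get_state();d=s["eef_pos"][:2]-p[:2]
print("tcp in cradle mm",np.round([1e3*(c*d[0]+n*d[1]),1e3*(-n*d[0]+c*d[1]),1e3*s["eef_pos"][2]],1),"F",np.round(s["force"],1),"q",np.round(s["q"],2),"w",round(s["width"],4))
for a in map(float,sys.argv[2:]):
    x,y,z=.055-.1*np.cos(a),.08,.088+.1*np.sin(a)-.019+float(sys.argv[1])
    print(a,end=" ");go([p[0]+c*x-n*y,p[1]+n*x+c*y,z],p[2]-np.pi)
E
python3 ball.py .07 1.978
```

```text
tcp in cradle mm [ -1.2  -5.9 250.1] F [-0.1  0.9  0.3] q [ 0.03  0.06 -0.32 -0.   -1.2   0.22] w 0.08
1.978 pos [ 0.4696 -0.1799  0.2501] rot [ 3.1391e+00  8.0000e-04 -1.3278e+00] deltas [-1.432 -1.597  0.319] turn 17.998 t 15.12
```

Emit:
{"op": "jog_arm", "data": {
  "deltas": [
    [[-0.1,-0.1,0,2.1],[-0.3,-0.3,0,4.2],[-0.5,-0.6,0,6.3],[-0.7,-0.8,0,8.4],[-0.9,-1.0,0,10.5],[-1.1,-1.2,0,12.6],[-1.3,-1.4,0,14.7],[-1.43,-1.6,0,16.8]]
  ]
}}

```text
t: 16.12
eef_pos: [0.5427, -0.073, 0.2502]
ee_rot: [3.141, -0.002, -2.8]
force: [-0.5, -0.2, -0.5]
width: 0.0802
gripper_force: 0.0
```

Emit:
{"op": "jog_arm", "data": {
  "deltas": [
    [[0,0,0.2,1.2],[0,0,0.3,1.2],[0,0,0.3,1.2],[0,0,0.3,1.2]]
  ]
}}

```text
t: 16.62
eef_pos: [0.5429, -0.0737, 0.2337]
ee_rot: [-3.141, -0.0, -2.897]
force: [0.8, 0.2, 1.0]
width: 0.08
gripper_force: 0.0
```

```bash
python3 ball.py 0 1.978;  python3 - <<'E'
from h import *
f=grab_frame("wrist");save(f,"w9");print(f["xyz"]);p=np.load("cradle.npy")
c,n=np.cos(p[2]),np.sin(p[2]);x,y=.0946,.08
print(proj(f,[[p[0]+c*x-n*y,p[1]+n*x+c*y,.1798]]))
s=grab_frame("scene");save(s,"s9")
o=np.zeros((600,800,3),np.uint8);o[:300,:400]=cv2.resize(f["img"],(400,300),interpolation=cv2.INTER_AREA)
o[300:,:400]=cv2.resize(s["img"][160:265,210:350],(400,300),interpolation=cv2.INTER_CUBIC)
o[:480,400:]=cv2.resize(f["img"][240:480,220:420],(400,480))
cv2.imwrite("pics/c5.png",o[:,:,::-1])
E
```

```text
tcp in cradle mm [ 95.5  79.4 233.7] F [0.8 0.2 1. ] q [ 0.22  0.15 -0.26  0.   -1.17 -1.55] w 0.08
1.978 pos [ 0.5429 -0.0737  0.2337] rot [-3.1414 -0.     -2.8973] deltas [0.015 0.01  1.214] turn 0.012 t 16.62
[ 0.47453518 -0.09134096  0.3914117 ]
[[318.97857456 253.39125876]]
```

View pics/c5.png

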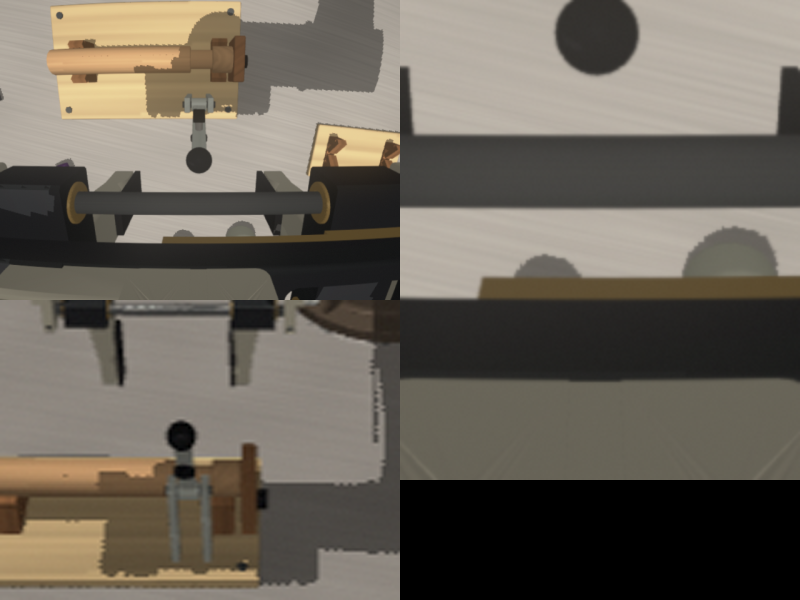

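The ball is centred between the fingers at wrist (318.5,256.5), against a prediction of (319,253). Lower and grip it.

Emit:
{"op": "jog_arm", "data": {
  "deltas": [
    [[0,0,0.4,0],[0,0,0.8,0],[0,0,1.1,0],[0,0,1.22,0],[0,0,1.22,0]]
  ]
}}

```text
t: 17.35
eef_pos: [0.5429, -0.0736, 0.1605]
ee_rot: [-3.141, -0.0, -2.898]
force: [0.8, -0.1, -0.3]
width: 0.08
gripper_force: 0.0
```

Emit:
{"op": "jog_arm", "data": {
  "deltas": [
    [[0,0,0,0],[0,0,0,0],[0,0,0,0],[0,0,0,0],[0,0,0,0],[0,0,0,0],[0,0,0,0]]
  ],
  "grip": 15,
  "squeeze": 25
}}

```text
t: 18.23
eef_pos: [0.5428, -0.0734, 0.1603]
ee_rot: [3.141, 0.0, -2.899]
force: [-1.2, 1.6, 1.1]
width: 0.022
gripper_force: 25.0
```

```bash
python3 ball.py 0 1.978
```

```text
tcp in cradle mm [ 95.5  79.8 160.3] F [-1.2  1.6  1.1] q [ 0.22  0.2  -0.36 -0.   -1.   -1.55] w 0.022
1.978 pos [ 0.5428 -0.0734  0.1603] rot [ 3.1413  0.     -2.8985] deltas [ 0.015  0.003 -0.009] turn -0.002 t 18.23
```

Emit:
{"op": "jog_arm", "data": {
  "deltas": [
    [[0.2,0,-0.07,0],[0.445,0,-0.12,0],[0.695,0,-0.135,0],[0.94,0,-0.11,0],[1.19,0,-0.05,0],[1.415,0,0.045,0],[1.63,0,0.175,0],[1.82,0,0.335,0]]
  ]
}}

```text
t: 19.23
eef_pos: [0.4373, -0.0996, 0.1422]
ee_rot: [-3.141, 0.003, -2.898]
force: [-6.9, 5.2, 15.0]
width: 0.0227
gripper_force: 25.0
```

```bash
python3 ball.py 0 0.8 0.4
```

```text
tcp in cradle mm [-13.2  79.7 142.2] F [-6.9  5.2 15. ] q [ 0.22  0.06 -0.59  0.   -0.92 -1.55] w 0.0227
0.8 pos [ 0.4373 -0.0996  0.1422] rot [-3.1413e+00  2.9000e-03 -2.8976e+00] deltas [0.024 0.005 0.024] turn 0.009 t 19.23
0.4 pos [ 0.4373 -0.0996  0.1422] rot [-3.1413e+00  2.9000e-03 -2.8976e+00] deltas [0.4   0.005 0.569] turn 0.009 t 19.23
```

Emit:
{"op": "jog_arm", "data": {
  "deltas": [
    [[0.1,0,0.07,0],[0.185,0,0.17,0],[0.26,0,0.28,0],[0.325,0,0.385,0],[0.395,0,0.54,0],[0.395,0,0.54,0]]
  ]
}}

```text
t: 19.98
eef_pos: [0.412, -0.1057, 0.1071]
ee_rot: [3.141, -0.003, -2.899]
force: [-4.0, 1.0, -3.6]
width: 0.0224
gripper_force: 25.0
```

```bash
python3 ball.py 0 0.4 0.2 0.1
```

```text
tcp in cradle mm [-39.3  79.9 107.1] F [-4.   1.  -3.6] q [ 0.22  0.07 -0.68 -0.   -0.83 -1.54] w 0.0224
0.4 pos [ 0.412  -0.1057  0.1071] rot [ 3.1408e+00 -2.8000e-03 -2.8991e+00] deltas [-0.036  0.001 -0.015] turn -0.008 t 19.98
0.2 pos [ 0.412  -0.1057  0.1071] rot [ 3.1408e+00 -2.8000e-03 -2.8991e+00] deltas [0.062 0.001 0.304] turn -0.008 t 19.98
0.1 pos [ 0.412  -0.1057  0.1071] rot [ 3.1408e+00 -2.8000e-03 -2.8991e+00] deltas [0.086 0.001 0.468] turn -0.008 t 19.98
```

Emit:
{"op": "jog_arm", "data": {
  "deltas": [
    [[0.02,0,0.08,0],[0.04,0,0.16,0],[0.055,0,0.23,0],[0.06,0,0.3,0],[0.07,0,0.33,0],[0.075,0,0.36,0]]
  ]
}}

```text
t: 20.72
eef_pos: [0.406, -0.1072, 0.0856]
ee_rot: [3.141, -0.006, -2.899]
force: [-12.2, 2.4, 8.3]
width: 0.0223
gripper_force: 25.0
```

Emit:
{"op": "jog_arm", "data": {
  "deltas": [
    [[0.003,0,0.02,0],[0.006,0,0.04,0],[0.008,0,0.06,0]]
  ]
}}

```text
t: 21.1
eef_pos: [0.4055, -0.1073, 0.082]
ee_rot: [3.141, -0.006, -2.899]
force: [-10.7, 2.9, 6.5]
width: 0.0221
gripper_force: 25.0
```

```bash
python3 ball.py 0 0.1 0.05 0
```

```text
tcp in cradle mm [-45.9  79.9  82. ] F [-10.7   2.9   6.5] q [ 0.22  0.1  -0.72 -0.   -0.76 -1.54] w 0.0221
0.1 pos [ 0.4055 -0.1073  0.082 ] rot [ 3.1408 -0.0064 -2.8994] deltas [-0.024  0.002  0.05 ] turn -0.012 t 21.1
0.05 pos [ 0.4055 -0.1073  0.082 ] rot [ 3.1408 -0.0064 -2.8994] deltas [-0.018  0.002  0.133] turn -0.012 t 21.1
0.0 pos [ 0.4055 -0.1073  0.082 ] rot [ 3.1408 -0.0064 -2.8994] deltas [-0.017  0.002  0.216] turn -0.012 t 21.1
```

Emit:
{"op": "jog_arm", "data": {
  "deltas": [
    [[0.009,0,0.01,0],[0.018,0,0.02,0],[0.018,0,0.03,0],[0.018,0,0.04,0]]
  ]
}}

```text
t: 21.6
eef_pos: [0.4052, -0.1074, 0.0798]
ee_rot: [3.141, -0.005, -2.899]
force: [-10.1, 2.3, 7.2]
width: 0.0225
gripper_force: 25.0
```

Emit:
{"op": "jog_arm", "data": {
  "deltas": [
    [[0,0,0.01,0],[0,0,0.02,0],[0,0,0.03,0]]
  ]
}}

```text
t: 21.98
eef_pos: [0.405, -0.1075, 0.0779]
ee_rot: [3.141, -0.005, -2.899]
force: [-10.5, 1.9, 7.0]
width: 0.0225
gripper_force: 25.0
```

```bash
cat >> ball.py <<'E'
F=[]
for i in range(4): grab_frame("wrist"); F.append(arm.get_state()["force"])
F=np.mean(F,0); print("mean F cradle x,y,z",np.round([c*F[0]+n*F[1],-n*F[0]+c*F[1],F[2]],2))
E
python3 ball.py 0 0
```

```text
tcp in cradle mm [-46.5  79.9  77.9] F [-10.5   1.9   7. ] q [ 0.22  0.1  -0.73 -0.   -0.75 -1.54] w 0.0225
0.0 pos [ 0.405  -0.1075  0.0779] rot [ 3.1408 -0.0054 -2.8994] deltas [-0.025  0.002  0.148] turn -0.011 t 21.98
mean F cradle x,y,z [-9.23  4.71  5.29]
```

Emit:
{"op": "jog_arm", "data": {
  "deltas": [
    [[0.02,0,0,0],[0.035,0,0.0,0],[0.035,0,0.01,0],[0.035,0,0.02,0]]
  ]
}}

```text
t: 22.68
eef_pos: [0.4049, -0.1076, 0.0773]
ee_rot: [3.141, -0.002, -2.899]
force: [-7.1, 4.8, 5.7]
width: 0.0222
gripper_force: 25.0
```

```bash
python3 ball.py 0 0
```

```text
tcp in cradle mm [-46.5  79.8  77.3] F [-7.1  4.8  5.7] q [ 0.22  0.1  -0.73 -0.   -0.74 -1.54] w 0.0222
0.0 pos [ 0.4049 -0.1076  0.0773] rot [ 3.1412e+00 -1.9000e-03 -2.8988e+00] deltas [-0.025  0.003  0.138] turn -0.005 t 22.68
mean F cradle x,y,z [-5.9   5.24  4.33]
```

Emit:
{"op": "jog_arm", "data": {
  "deltas": [
    [[0.02,0.008,0.01,0],[0.035,0.015,0.02,0],[0.035,0.015,0.03,0],[0.035,0.015,0.04,0]]
  ]
}}

```text
t: 23.38
eef_pos: [0.4047, -0.1074, 0.0756]
ee_rot: [-3.141, 0.001, -2.898]
force: [-3.4, -1.5, 5.4]
width: 0.0221
gripper_force: 25.0
```

```bash
python3 ball.py 0 0
```

```text
tcp in cradle mm [-46.7  80.   75.6] F [-3.4 -1.5  5.4] q [ 0.22  0.1  -0.74  0.   -0.73 -1.55] w 0.0221
0.0 pos [ 0.4047 -0.1074  0.0756] rot [-3.1406e+00  1.5000e-03 -2.8978e+00] deltas [-0.029  0.001  0.111] turn 0.007 t 23.38
mean F cradle x,y,z [-3.06 -1.07  5.24]
```

Emit:
{"op": "jog_arm", "data": {
  "deltas": [
    [[0.0,0,0.01,0],[0.0,0,0.02,0],[0.0,0,0.03,0],[0.0,0,0.04,0]]
  ]
}}

```text
t: 24.08
eef_pos: [0.4044, -0.1075, 0.0731]
ee_rot: [-3.141, 0.001, -2.898]
force: [-4.0, -1.9, 5.5]
width: 0.0224
gripper_force: 25.0
```

Emit:
{"op": "jog_arm", "data": {
  "deltas": [
    [[0.0,0,0.01,0],[0.0,0,0.02,0],[0.0,0,0.03,0]]
  ]
}}

```text
t: 24.45
eef_pos: [0.4042, -0.1075, 0.0712]
ee_rot: [-3.141, 0.001, -2.898]
force: [-3.6, -2.5, 5.5]
width: 0.0224
gripper_force: 25.0
```

```bash
python3 ball.py 0 0
```

```text
tcp in cradle mm [-47.2  80.   71.2] F [-3.6 -2.5  5.5] q [ 0.22  0.11 -0.74  0.   -0.72 -1.55] w 0.0224
0.0 pos [ 0.4042 -0.1075  0.0712] rot [-3.1407e+00  5.0000e-04 -2.8980e+00] deltas [-0.037  0.     0.036] turn 0.005 t 24.45
mean F cradle x,y,z [-2.98 -2.    5.33]
```

Emit:
{"op": "jog_arm", "data": {
  "deltas": [
    [[0.0,0,0.01,0],[0.0,0,0.02,0],[0.0,0,0.03,0]]
  ]
}}

```text
t: 25.02
eef_pos: [0.4041, -0.1075, 0.0693]
ee_rot: [-3.141, 0.0, -2.898]
force: [-2.4, -2.7, 4.9]
width: 0.0226
gripper_force: 25.0
```

Emit:
{"op": "jog_arm", "data": {
  "deltas": [
    [[0.0,0,0.01,0],[0.0,0,0.02,0],[0.0,0,0.03,0]]
  ]
}}

```text
t: 25.4
eef_pos: [0.404, -0.1076, 0.0674]
ee_rot: [-3.141, 0.0, -2.898]
force: [-2.5, -4.2, 6.1]
width: 0.0222
gripper_force: 25.0
```

```bash
python3 ball.py 0 0
```

```text
tcp in cradle mm [-47.4  80.   67.4] F [-2.5 -4.2  6.1] q [ 0.22  0.11 -0.75  0.   -0.71 -1.55] w 0.0222
0.0 pos [ 0.404  -0.1076  0.0674] rot [-3.1408e+00  3.0000e-04 -2.8981e+00] deltas [-0.04  -0.    -0.026] turn 0.003 t 25.4
mean F cradle x,y,z [-3.51 -3.8   4.87]
```

Emit:
{"op": "jog_arm", "data": {
  "deltas": [
    [[0.0,-0.008,0.01,0],[0.0,-0.008,0.02,0],[0.0,-0.008,0.03,0]]
  ]
}}

```text
t: 25.98
eef_pos: [0.404, -0.1076, 0.0654]
ee_rot: [-3.141, 0.0, -2.898]
force: [-4.4, -1.0, 6.4]
width: 0.0222
gripper_force: 25.0
```

```bash
python3 ball.py 0 0
```

```text
tcp in cradle mm [-47.5  80.   65.4] F [-4.4 -1.   6.4] q [ 0.22  0.12 -0.75  0.   -0.71 -1.54] w 0.0222
0.0 pos [ 0.404  -0.1076  0.0654] rot [-3.1415e+00  3.0000e-04 -2.8984e+00] deltas [-0.041  0.    -0.06 ] turn -0.0 t 25.98
mean F cradle x,y,z [-3.53 -0.82  4.79]
```

Emit:
{"op": "jog_arm", "data": {
  "deltas": [
    [[0.0,0,0.01,0],[0.0,0,0.02,0],[0.0,0,0.03,0]]
  ]
}}

```text
t: 26.55
eef_pos: [0.404, -0.1076, 0.0637]
ee_rot: [-3.141, 0.0, -2.898]
force: [-4.9, 0.0, 8.3]
width: 0.0222
gripper_force: 25.0
```

```bash
python3 ball.py 0 0
```

```text
tcp in cradle mm [-47.5  80.   63.7] F [-4.9  0.   8.3] q [ 0.22  0.12 -0.75  0.   -0.7  -1.54] w 0.0222
0.0 pos [ 0.404  -0.1076  0.0637] rot [-3.1415e+00  2.0000e-04 -2.8983e+00] deltas [-0.042  0.    -0.089] turn 0.001 t 26.55
mean F cradle x,y,z [-4.38 -0.28  6.94]
```

Emit:
{"op": "jog_arm", "data": {
  "deltas": [
    [[0.0,0,0.005,0],[0.0,0,0.01,0],[0.0,0,0.015,0]]
  ]
}}

```text
t: 27.12
eef_pos: [0.404, -0.1076, 0.0629]
ee_rot: [-3.141, 0.0, -2.898]
force: [-4.6, -0.6, 9.6]
width: 0.0223
gripper_force: 25.0
```

```bash
python3 ball.py 0 0
```

```text
tcp in cradle mm [-47.4  80.   62.9] F [-4.6 -0.6  9.6] q [ 0.22  0.12 -0.75  0.   -0.7  -1.54] w 0.0223
0.0 pos [ 0.404  -0.1076  0.0629] rot [-3.1414e+00  3.0000e-04 -2.8983e+00] deltas [-0.041  0.001 -0.102] turn 0.001 t 27.12
mean F cradle x,y,z [-4.37 -0.13  9.16]
```

Emit:
{"op": "jog_arm", "data": {
  "deltas": [
    [[0.0,0,0.004,0],[0.0,0,0.007,0],[0.0,0,0.007,0]]
  ]
}}

```text
t: 27.7
eef_pos: [0.404, -0.1076, 0.0625]
ee_rot: [-3.141, 0.0, -2.898]
force: [-4.8, -0.7, 10.2]
width: 0.022
gripper_force: 25.0
```

```bash
python3 ball.py 0 0
```

```text
tcp in cradle mm [-47.5  80.   62.5] F [-4.8 -0.7 10.2] q [ 0.22  0.12 -0.75  0.   -0.7  -1.54] w 0.022
0.0 pos [ 0.404  -0.1076  0.0625] rot [-3.1414e+00  3.0000e-04 -2.8983e+00] deltas [-0.041  0.001 -0.108] turn 0.001 t 27.7
mean F cradle x,y,z [-4.68  0.85  9.88]
```

Pushing with about 10 N on the ball, which is about 10 N at the pad. Let go and withdraw straight up.

Emit:
{"op": "jog_arm", "data": {
  "deltas": [
    [[0,0,0,0],[0,0,0,0],[0,0,0,0],[0,0,0,0]]
  ],
  "grip": 50
}}

```text
t: 28.4
eef_pos: [0.4039, -0.1075, 0.062]
ee_rot: [3.142, 0.0, -2.898]
force: [0.1, -0.6, 0.3]
width: 0.049
gripper_force: 0.0
```

Emit:
{"op": "jog_arm", "data": {
  "deltas": [
    [[0,0,-0.15,0],[0,0,-0.5,0],[0,0,-1.0,0],[0,0,-1.6,0],[0,0,-2.2,0],[0,0,-2.2,0]]
  ]
}}

```text
t: 29.15
eef_pos: [0.4056, -0.1075, 0.1974]
ee_rot: [-3.141, 0.006, -2.898]
force: [-0.5, -0.4, 0.2]
width: 0.05
gripper_force: 0.0
```

Run:
```python
from h import *
s=arm.get_state();print(s["t"],s["eef_pos"],s["force"],s["width"])
f=grab_frame("scene");save(f,"s10");w=grab_frame("wrist");save(w,"w10")
p=np.load("cradle.npy");c,n=np.cos(p[2]),np.sin(p[2])
for a in(.05,0,-.05,-.08):
    x,y,z=.055-.1*np.cos(a),.08,.088+.1*np.sin(a); P=[p[0]+c*x-n*y,p[1]+n*x+c*y,z]
    print(a,"ball px wrist",proj(w,P)[0].round(1),"scene",proj(f,P)[0].round(1))
for nm,g in(("wrist",w),("scene",f)):
    q=proj(g,P)[0]; r,cc=max(int(q[1])-35,0),int(q[0])-35; m=(g["img"][r:r+70,cc:cc+70].max(2)<45).astype(np.uint8)
    k,l,st,ce=cv2.connectedComponentsWithStats(m); print(nm,[(int(st[i,4]),(ce[i]+[cc,r]).round(1).tolist(),st[i,2:4].tolist()) for i in range(1,k) if st[i,4]>25])
# seam stop/spindle in the scene: before release of strap (scene8) vs now
a=load("scene8")["img"].astype(int);b=f["img"].astype(int)
d=np.abs(a-b).sum(2); print("diff tail region",d[210:235,195:212].max(), "stop region",d[205:235,290:302].max())
```

```text
29.15 [ 0.40557759 -0.10749008  0.19740189] [-0.53786526 -0.38347353  0.18329368] 0.049993560340784726
0.05 ball px wrist [317.7 234.7] scene [277.1 199.9]
0 ball px wrist [317.7 232.6] scene [277.2 201.4]
-0.05 ball px wrist [317.7 230.9] scene [277.3 203. ]
-0.08 ball px wrist [317.7 230.1] scene [277.3 204. ]
wrist []
scene [(44, [277.6, 199.8], [8, 7]), (29, [276.4, 209.1], [6, 5])]
diff tail region 77 stop region 187
```

Run:
```python
from h import *
w=load("w10");f=load("s10");im=w["img"]
m=(im.max(2)<75).astype(np.uint8);m[:,:260]=0;m[:,380:]=0;m[290:]=0;m[:150]=0
k,l,st,ce=cv2.connectedComponentsWithStats(m); print([(int(st[i,4]),ce[i].round(1).tolist(),st[i].tolist()) for i in range(1,k) if st[i,4]>40])
for r in range(190,270,6): print(r,im[r,280:360:5].max(1).tolist())
print("scene gray col 277:",f["img"][190:216,277].max(1).tolist())
print("row 200:",f["img"][200,266:290].max(1).tolist())
```

```text
[(496, [318.6, 229.1], [302, 218, 31, 31, 496]), (48, [377.9, 282.4], [376, 275, 4, 15, 48])]
190 [154, 154, 154, 154, 162, 170, 155, 154, 154, 156, 154, 159, 225, 166, 223, 166]
196 [161, 161, 161, 161, 245, 247, 165, 161, 161, 161, 161, 219, 248, 248, 248, 248]
202 [246, 247, 247, 248, 248, 247, 181, 161, 161, 161, 161, 248, 248, 248, 248, 248]
208 [249, 248, 248, 248, 248, 248, 248, 164, 162, 162, 236, 249, 249, 249, 249, 249]
214 [247, 247, 247, 247, 247, 247, 247, 162, 160, 161, 246, 248, 248, 248, 248, 248]
220 [244, 244, 244, 244, 244, 232, 72, 70, 71, 72, 211, 245, 245, 243, 245, 243]
226 [245, 245, 245, 245, 243, 73, 72, 72, 71, 72, 70, 245, 157, 156, 156, 156]
232 [214, 176, 216, 229, 172, 72, 72, 73, 73, 72, 70, 242, 107, 106, 99, 102]
238 [169, 169, 169, 168, 158, 76, 78, 86, 83, 75, 74, 156, 115, 115, 110, 108]
244 [164, 165, 164, 165, 164, 87, 76, 76, 76, 75, 110, 155, 171, 169, 152, 156]
250 [162, 162, 162, 162, 162, 161, 252, 203, 222, 253, 161, 153, 179, 174, 158, 161]
256 [134, 133, 133, 133, 134, 160, 253, 253, 253, 253, 162, 147, 129, 127, 128, 126]
262 [176, 176, 175, 175, 172, 132, 253, 253, 253, 252, 130, 129, 169, 187, 186, 174]
268 [216, 216, 214, 214, 213, 207, 253, 253, 253, 252, 177, 206, 193, 213, 215, 220]
scene gray col 277: [139, 140, 141, 139, 138, 138, 105, 15, 24, 40, 29, 20, 20, 131, 171, 171, 117, 22, 19, 20, 19, 13, 69, 138, 172, 173]
row 200: [138, 137, 138, 137, 137, 136, 135, 96, 16, 20, 24, 29, 24, 20, 19, 10, 51, 71, 71, 72, 71, 72, 70, 72]
```

Run:
```python
from h import *
for n in("scene8","s9","s10"):
    im=load(n)["img"].astype(float);o=[]
    for r in (219,222,225):
        s=im[r,190:212,2]/im[r,190:212,0]; i=np.where(s<.75)[0][0]; o.append(round(190+i-1+(s[i-1]-.75)/(s[i-1]-s[i]),2))
    print(n,o,[(im[r,288:300,0]).astype(int).tolist() for r in (214,218)])
print(arm.job_done())
```

```text
scene8 [np.float64(197.65), np.float64(196.81), np.float64(195.91)] [[72, 74, 72, 72, 73, 71, 112, 134, 128, 130, 130, 106], [171, 172, 176, 177, 176, 151, 128, 133, 134, 135, 136, 109]]
s9 [np.float64(197.65), np.float64(196.83), np.float64(195.92)] [[142, 141, 143, 142, 142, 143, 114, 71, 71, 71, 71, 86], [94, 94, 97, 96, 96, 88, 74, 73, 72, 73, 73, 96]]
s10 [np.float64(197.64), np.float64(196.82), np.float64(195.92)] [[74, 73, 74, 72, 74, 72, 113, 135, 130, 130, 132, 107], [172, 173, 177, 179, 176, 156, 135, 135, 134, 137, 137, 110]]
the job is handed in; nothing more can be done
None
```

The job is handed in: the spindle lies in the V against the stop, which it met with about 7 N. The strap was pressed onto the neck to about 10 N at the pad and let go. In the last pictures the strap stayed level and the spindle had not moved.

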